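Make up two gift sets at the incense shop counter

ROBOT

A 6-joint arm with a two-finger parallel gripper is mounted at the origin on the work surface. World frame = base frame: x ahead of the robot, y to its left, z up, the work surface at z = 0. Lengths are in m, angles in rad, forces in N, time in s.
With the tool pointing down it reaches from about 0.25 to 0.725 m from the base axis. Payload 4 kg.
Tool frame: the origin (TCP) lies midway between the tips of the shut fingers; the grasp point (between the pads) lies 19 mm behind it; z points along the fingers, y is the line along which they close (so a half turn about z gives the same grasp; the last joint's range is limited). The gripper opens to 85 mm and grips with 20 to 120 N. Pads are 22 mm wide; open, the fingers measure 114 mm over their backs; the gripper's body (76 mm by 85 mm) begins 54 mm behind the grasp point. The pads swing forward as they close: fully open they stand 13 mm farther back than shut.
Start: joints at [1.132, 0.241, 0.005, 1.335, 0, 1.571], TCP at [0.212, 0.453, 0.231] pointing down, gripper open.
Joint ranges: [-2.72, 2.72], [-1.05, 1.87], [-1.09, 1.28], [-1.99, 2.15], [-1.42, 1.44], [-3.14, 3.14]. Speed limits (rad/s): [2.79, 2.79, 3.14, 3.14, 3.14, 3.14].

INTERFACE

Orientations are given as a unit quaternion [x, y, z, w].
In Python, from workcell import bot gives the robot as it stands.
- The arm moves only by the tool move_arm, never from a script. Its argument "motion" is a list of rows, each an object of numbers: "x", "y", "z": the shift along the tool's x, y, z in cm; "yaw": the turn about the tool's z in degrees. A call has 1 to 20 rows; each row is the pose to reach, as a shift and turn from the pose commanded when the call began, along the tool's axes at that moment; what a row does not reach only later rows make up. A row lasts 1/8 s, in which the tool goes at most 62.5 mm and 10.7 degrees, less where a joint would pass 70% of its speed; a pose out of reach is approached as far as the arm can. A call with a gripper value outside its range is refused whole. "gripper" is the opening, from -1 (shut) to 1 (fully open), set as the call begins (left out, the last holds). The fingers move at their own pace and stop on an object; the grip force is fixed at half the most. Time passes only in rows, so rows that repeat a pose let the fingers close. It gives the time, the measured TCP pose, the force, the opening and the grip force at its end, in the units of the state.
- bot.get_obs(): the state, without advancing time (a new reading comes with each control period).
- bot.camera(name): name is "scene" or "top" or "wrist"; returns the picture (400x640x3 uint8, blue, green, red); there is no depth.
- bot.camera_model(name): a dict with "K" (3x3 intrinsics, pixels), "world_from_camera" (4x4, takes a point from camera to world coordinates). Camera axes: x right, y down, z forward; pixel columns grow to the right and rows downward; lengths in m; the calibration is good to about 2 mm. A picture is of the moment at which its call begins: read the wrist's pose just before it. camera_model takes no time and is no camera call; for the wrist camera it gives the pose at the moment of the call.
- bot.job_done(): hands the job in; it is judged then, once.
Trained networks look in the newest picture that a camera, given by its name, has taken for a name from the list of things; names that differ only in an ending like _2 or _b are one class to them, and where a whole thing is asked for, a point or a joint stands for the part that bears it (a point fixed in the world has none). Each returns a list of dicts, best first, with "score" (0 to 1); they miss things now and then, are a little off and sometimes report something else, mostly with a low value. They report only what shows in the picture. A call takes as long as a camera call.
- bot.cut_out(camera, name): "mask" (400x640 bool, what is visible of it) and "centre" ([row, column] in pixels, amid what is visible of it).
The state is a dict: "clock": time; "joint_pos": joint angles; "joint_vel": joint speeds; "tau": joint torques, N m; "eef_pos": TCP position; "tool_rot": TCP orientation; "ft_force": force on the tool from outside, world axes, zero at the start; "ft_torque": the same for the moment, N m; "grip_width": finger opening in m; "grasp_force": force on a finger pad.
Only numpy, scipy, OpenCV 4.12 (cv2) and the standard library are available. Lean on these libraries where they do the work, as an engineer would, in place of code of your own. Each camera call takes 0.05 s, during which the arm holds its last target. There are 200 camera calls.

TASK

Make up the two gift sets. In the long box stand the square clay burner in the middle compartment, the big jar in the wide end compartment and the foil charcoal roll in the narrow end compartment; in the short box stand the flat perfume bottle in the narrow compartment and the small jar in the wide one. Every piece ends upright on the floor of its compartment and is set down, not dropped; leave the wooden pyramid burner and the white spray bottle where they are.

Things in the scene. Friction and masses are not known exactly. Their poses are not given: they have to be found in the camera images.
- incense_box: Long open gift-box base, white board, brown card partitions, loose: 90 x 234 mm (x by y), rim and partitions 26 mm high, walls and floor 3 mm. Origin: centre of underside; y along its length, z up. Compartments in a row along y, all 84 mm wide in x, centred on x = 0: narrow end 58 mm long, middle at y = -85 mm; middle one 80 mm long, at y = -13 mm; wide end 84 mm long, at y = +72 mm.
- perfume_box: Short open gift-box base, white board, brown card partition, loose: 78 x 121 mm (x by y), rim and partition 26 mm high, walls and floor 3 mm. Origin: centre of underside; y along its length, z up. Compartments in a row along y, both 72 mm wide in x, centred on x = 0: narrow one 44 mm long, middle at y = -35.5 mm; wide one 68 mm long, at y = +23.5 mm.
- burner_mid (a point): Square clay incense burner, narrow waist, white lozenges, brass bowl in its open head, horned corners; upright, 0.26 kg. Foot 58 mm square; waist 36 mm square; head an upright band 62 mm square from 66 to 88 mm above its underside (horns to 96 mm). Sides along its x and y. This point: on its upright axis (z up), 44 mm above its underside.
- big_jar_mid (a point): The larger of two amber jars with flat gold lids, upright: lid 64 mm across, glass 60 mm, 78 mm high, lid the top 22 mm, 0.28 kg. This point: its centre, on its upright axis (z up), 39 mm above its underside.
- small_jar_mid (a point): The smaller of two amber jars with flat gold lids, upright: lid 46 mm across, glass 42 mm, 64 mm high, lid the top 18 mm, 0.11 kg. This point: its centre, on its upright axis (z up), 32 mm above its underside.
- charcoal_mid (a point): Foil roll of charcoal tablets with brown paper band and crimped end on top, a plain cylinder standing on end: 38 mm diameter, 90 mm high, 0.13 kg. This point: its centre, on its upright axis (z up), 45 mm above its underside.
- flacon_mid (a point): Flat perfume bottle, upright: glass body 50 mm (its x) by 28 mm (its y), 62 mm high, flat sides; gold collar, black cap 22 mm across; 90 mm high in all, 0.18 kg. This point: its centre, on its upright axis (z up), 45 mm above its underside. The 50 mm width does not fit the 44 mm length of the narrow compartment: its x must lie along the box's x, either way round.
- pyramid_mid (a point): Bystander, to be left alone: dark wooden pyramid burner with pierced sides and a brass tip, foot 64 mm square, 91 mm high, loose. This point: its centre, on its upright axis (z up), 45 mm above its underside.
- spray_mid (a point): Bystander, to be left alone: round white plastic spray bottle with a black cap, 44 mm across, 88 mm high, loose. This point: its centre, on its upright axis (z up), 44 mm above its underside.

How it is judged:
By the outcome, as a careful person would: the job done as asked, in the order asked, and still so for the second after the job is handed in, with the robot touching nothing.
It also fails if it takes over 128 s, if anything falls off the work surface, if the arm or the gripper's body presses on something with over 40 N, if the wrist force passes 120 N, or if a joint passes its speed limit or range.

## Working session

There is one attempt and no reset: what is moved stays moved. The work goes in short steps, Python scripts to look and compute and a tool call to move; the robot and the scene stay as the last step left them, time stands still between calls to the robot, and variables do not carry over. Pictures are saved under pics/ and viewed, at most 14 in all, crops included, and the job is handed in when it is done.

Besides the shell and the picture viewer there is one more tool, called as name(argument=value, ...), one argument or row to a line, values as JSON. move_arm: Moves the arm, as the interface text tells. Its arguments: {"type":"object","properties":{"motion":{"type":"array"},"gripper":{"type":"number"}},"required":["motion"]}

```bash
mkdir -p pics; ls; python3 - <<'E'
from workcell import bot
import cv2
o=bot.get_obs()
print({k:o[k] for k in('clock','joint_pos','eef_pos','tool_rot','grip_width')})
for c in('top','scene'):
    im=bot.camera(c); cv2.imwrite(f'pics/{c}0.png',im); m=bot.camera_model(c); print(c,m)
    for n in['incense_box','perfume_box','burner_mid','big_jar_mid','small_jar_mid','charcoal_mid','flacon_mid','pyramid_mid','spray_mid']:
        r=bot.cut_out(c,n); print(n,[(round(d['score'],2),[round(float(v)) for v in d['centre']],int(d['mask'].sum())) for d in r[:3]])
E
```

```text
pics
{'clock': 0.0, 'joint_pos': array([1.13201232e+00, 2.41387532e-01, 3.74117877e-03, 1.33517403e+00,
       3.61231731e-05, 1.57081015e+00]), 'eef_pos': array([0.21214898, 0.45208386, 0.23043211]), 'tool_rot': array([ 2.17642895e-01,  9.76027943e-01, -9.83839040e-04, -2.37875501e-04]), 'grip_width': 0.08553436991213254}
top {'K': array([[418.3236779 ,   0.        , 321.71888357],
       [  0.        , 418.3236779 , 200.03288612],
       [  0.        ,   0.        ,   1.        ]]), 'world_from_camera': array([[ 0.00503029, -0.98990898,  0.14161537,  0.43693064],
       [-0.99985033, -0.00732315, -0.01567429,  0.00882231],
       [ 0.01655319, -0.14151533, -0.98979766,  1.05938485],
       [ 0.        ,  0.        ,  0.        ,  1.        ]])}
incense_box [(0.65, [241, 255], 3547)]
perfume_box [(0.75, [238, 377], 1598)]
burner_mid [(0.9, [174, 377], 878)]
big_jar_mid []
small_jar_mid [(0.9, [194, 193], 381)]
charcoal_mid [(0.87, [250, 476], 382)]
flacon_mid [(0.54, [166, 315], 279), (0.31, [194, 194], 383)]
pyramid_mid [(0.73, [178, 248], 647)]
spray_mid [(0.68, [200, 439], 362)]

[... 178 characters left out ...]
_camera': array([[ 0.41813569,  0.63749566, -0.6471181 ,  1.21692853],
       [ 0.90827306, -0.28224534,  0.30883266, -0.31681111],
       [ 0.01423341, -0.71689389, -0.69703698,  0.75279733],
       [ 0.        ,  0.        ,  0.        ,  1.        ]])}
incense_box [(0.64, [172, 358], 2055), (0.37, [203, 262], 1181), (0.32, [142, 415], 582)]
perfume_box [(0.76, [206, 260], 1161)]
burner_mid [(0.58, [234, 281], 1146)]
big_jar_mid [(0.55, [143, 417], 539)]
small_jar_mid [(0.95, [176, 420], 395)]
charcoal_mid [(0.61, [213, 168], 500), (0.41, [203, 394], 595)]
flacon_mid [(0.66, [225, 339], 443), (0.38, [171, 354], 2022)]
pyramid_mid [(0.9, [202, 391], 606)]
spray_mid [(0.85, [239, 213], 521)]
```

View pics/top0.png

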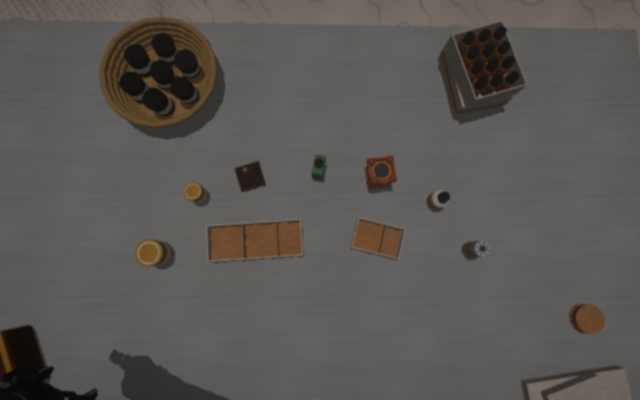

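View pics/scene0.png

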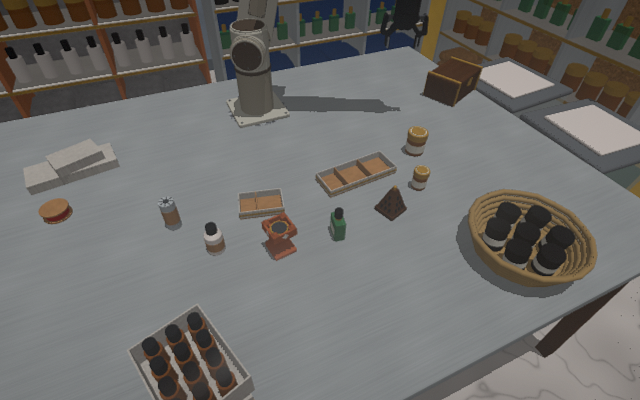

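```bash
cat > h.py <<'E'
import numpy as np,cv2
from scipy.optimize import minimize
from workcell import bot
def sq(a,b,z): return [(sx*a/2,sy*b/2,z) for sx in(-1,1) for sy in(-1,1)]
def ci(d,z): return [(d/2*np.cos(t),d/2*np.sin(t),z) for t in np.linspace(0,2*np.pi,32,endpoint=False)]
M={'incense_box':[sq(90,234,0)+sq(90,234,26)],'perfume_box':[sq(78,121,0)+sq(78,121,26)],
'burner_mid':[sq(58,58,0)+sq(58,58,12),sq(58,58,12)+sq(36,36,30),sq(36,36,30)+sq(36,36,50),sq(36,36,50)+sq(62,62,66),sq(62,62,66)+sq(62,62,90)],
'big_jar_mid':[ci(60,0)+ci(60,56),ci(64,56)+ci(64,78)],'small_jar_mid':[ci(42,0)+ci(42,46),ci(46,46)+ci(46,64)],
'charcoal_mid':[ci(38,0)+ci(38,88)],'flacon_mid':[sq(50,28,0)+sq(50,28,62),ci(22,62)+ci(22,90)],
'pyramid_mid':[sq(64,64,0)+[(0,0,91)]],'spray_mid':[ci(44,0)+ci(44,60),ci(30,60)+ci(30,88)]}
def render(name,p,cm,z0=0):
    im=np.zeros((400,640),np.uint8);c,s=np.cos(p[2]),np.sin(p[2])
    T=np.linalg.inv(cm['world_from_camera'])
    for h in M[name]:
        q=np.array(h)/1000;w=np.c_[q[:,0]*c-q[:,1]*s+p[0],q[:,0]*s+q[:,1]*c+p[1],q[:,2]+z0]
        v=(w@T[:3,:3].T+T[:3,3])@cm['K'].T;v=v[:,:2]/v[:,2:]
        cv2.fillConvexPoly(im,cv2.convexHull(np.round(v*16).astype(np.int32)),255,cv2.LINE_AA,4)
    return im/255.
def fit(name,obs,p0,z0=0,blur=1.5):
    g=[(cv2.GaussianBlur(m.astype(float),(0,0),blur),cm) for m,cm in obs]
    def f(p): return sum(((cv2.GaussianBlur(render(name,p,cm,z0),(0,0),blur)-m)**2).sum()/m.sum() for m,cm in g)
    best=None
    for yaw in ([p0[2]-.3,p0[2],p0[2]+.3]):
        r=minimize(f,[p0[0],p0[1],yaw],method='Nelder-Mead',options=dict(initial_simplex=[[p0[0],p0[1],yaw],[p0[0]+.02,p0[1],yaw],[p0[0],p0[1]+.02,yaw],[p0[0],p0[1],yaw+.15]],xatol=1e-4,fatol=1e-5))
        if best is None or r.fun<best.fun: best=r
    return best.x,best.fun
def ground(px,cm,z):
    W=cm['world_from_camera'];d=W[:3,:3]@np.linalg.solve(cm['K'],[px[0],px[1],1]);return W[:3,3]+d*(z-W[2,3])/d[2]
def look(cam,names,shift={}):
    bot.camera(cam);cm=bot.camera_model(cam);out={}
    for n in names:
        r=bot.cut_out(cam,n)
        if r: out[n]=(r[0]['mask'],cm,r[0]['score'],r[0]['centre'])
    return out
E
python3 - <<'E'
from h import *
t=look('top',M);s=look('scene',M)
for n in M:
    for lab,o in(('top',[t.get(n)]),('scene',[s.get(n)]),('both',[t.get(n),s.get(n)])):
        o=[k for k in o if k]
        if not o: continue
        k=o[0];g=ground(k[3][::-1],k[1],.04)
        x,f=fit(n,[(a[0],a[1]) for a in o],[g[0],g[1],0])
        print(n,lab,np.round(x,4),round(f,3))
E
```

```text
incense_box top [0.4838 0.1588 0.0813] 0.004
incense_box scene [0.4829 0.1589 0.0916] 0.007
incense_box both [0.4836 0.1589 0.0821] 0.012
perfume_box top [ 0.491  -0.1478 -0.2333] 0.006
perfume_box scene [ 0.4888 -0.1475 -0.2101] 0.02
perfume_box both [ 0.4907 -0.1476 -0.2289] 0.028
burner_mid top [ 0.651  -0.1485  0.1353] 0.015
burner_mid scene [ 0.6505 -0.1491  0.0709] 0.046
burner_mid both [ 0.651  -0.1485  0.112 ] 0.063
big_jar_mid top [0.4513 0.3954 0.3542] 0.041
big_jar_mid scene [0.4508 0.3952 0.1523] 0.05
big_jar_mid both [ 0.4511  0.3952 -0.2548] 0.093
small_jar_mid top [0.5989 0.3045 0.1046] 0.052
small_jar_mid scene [0.5991 0.3065 0.3101] 0.017
small_jar_mid both [0.5992 0.3054 0.0512] 0.075
charcoal_mid top [ 0.4646 -0.3792  0.3351] 0.034
charcoal_mid scene [ 0.4612 -0.3796  0.0252] 0.006
charcoal_mid both [ 0.4637 -0.3791 -0.2415] 0.045
flacon_mid top [ 0.6652  0.0014 -0.1228] 0.037
flacon_mid scene [ 0.6664  0.0015 -0.263 ] 0.014
flacon_mid both [ 0.6665  0.0015 -0.1813] 0.061
pyramid_mid top [0.6485 0.1784 0.3057] 0.004
pyramid_mid scene [ 0.4979 -0.1381  0.5792] 0.391
pyramid_mid both [0.6483 0.1785 0.3692] 1.39
spray_mid scene [ 0.5874 -0.2956 -0.3013] 0.034
spray_mid both [ 0.5874 -0.2956 -0.3013] 0.034
```

```bash
cat >> h.py <<'E'
from scipy.spatial.transform import Rotation as R
def go(*targets):
    o=bot.get_obs();r=R.from_quat(o['tool_rot']);ty=r.as_matrix()[:,1];psi=np.arctan2(ty[1],ty[0])
    print('clock',round(o['clock'],2),'pos',np.round(o['eef_pos'],4),'psi',round(psi,3),'grip',round(o['grip_width'],4),'j6',round(o['joint_pos'][5],2))
    for x,y,z,p in targets:
        d=r.inv().apply(np.array([x,y,z])-o['eef_pos'])*100
        dy=(-(p-psi)+np.pi/2)%np.pi-np.pi/2
        print('  ->',np.round([x,y,z,p],3),'cm',np.round(d,2),'yaw',round(np.degrees(dy),1))
def ins(box,y): return box[0]-y*np.sin(box[2]),box[1]+y*np.cos(box[2])
IB=(.4836,.1589,.082);PB=(.4907,-.1476,-.229)
E
python3 -c "
from h import *
go((.651,-.1485,.22,.11))"
```

```text
clock 2.0 pos [0.2124 0.4526 0.2313] psi 1.132 grip 0.0853 j6 1.57
  -> [ 0.651 -0.148  0.22   0.11 ] cm [-65.24 -35.79   1.13] yaw 58.6
```

move_arm(
  motion=[
    {"x": -5,"y": -2.7,"z": 0.1,"yaw": 5},
    {"x": -10,"y": -5.5,"z": 0.2,"yaw": 10},
    {"x": -15,"y": -8.2,"z": 0.3,"yaw": 15},
    {"x": -20,"y": -11,"z": 0.4,"yaw": 20},
    {"x": -25,"y": -13.7,"z": 0.5,"yaw": 25},
    {"x": -30,"y": -16.5,"z": 0.6,"yaw": 30},
    {"x": -35,"y": -19.2,"z": 0.7,"yaw": 35},
    {"x": -40,"y": -22,"z": 0.8,"yaw": 40},
    {"x": -45,"y": -24.7,"z": 0.9,"yaw": 45},
    {"x": -50,"y": -27.4,"z": 1,"yaw": 50},
    {"x": -55,"y": -30.2,"z": 1.1,"yaw": 55},
    {"x": -60,"y": -33,"z": 1.1,"yaw": 58.6},
    {"x": -63,"y": -34.6,"z": 1.1,"yaw": 58.6},
    {"x": -65.2,"y": -35.8,"z": 1.1,"yaw": 58.6},
    {"x": -65.2,"y": -35.8,"z": 1.1,"yaw": 58.6},
    {"x": -65.2,"y": -35.8,"z": 1.1,"yaw": 58.6},
    {"x": -65.2,"y": -35.8,"z": 1.1,"yaw": 58.6},
  ],
  gripper=1,
)

```text
clock: 4.12
eef_pos: [0.6502, -0.1474, 0.2207]
tool_rot: [0.667, 0.745, 0.0, -0.0]
ft_force: [0.6, 0.5, -0.5]
grip_width: 0.0853
grasp_force: 0.0
```

```bash
python3 - <<'E'
from h import *
go((.651,-.1485,.052,.11))
w=look('wrist',['burner_mid','perfume_box','flacon_mid'])
cv2.imwrite('pics/w1.png',bot.camera('wrist'))
p={'burner_mid':(.651,-.1485,.11),'perfume_box':PB,'flacon_mid':(.6665,.0015,-.18)}
for n,k in w.items():
    print(n,k[2],k[3],int(k[0].sum()),*fit(n,[(k[0],k[1])],p[n]))
E
```

```text
clock 4.12 pos [ 0.6502 -0.1474  0.2207] psi 0.11 grip 0.0853 j6 1.24
  -> [ 0.651 -0.148  0.052  0.11 ] cm [-0.13  0.07 16.87] yaw 0.0
burner_mid 0.79 [188.9, 315.6] 6070 [ 0.6518529  -0.15062228  0.1340861 ] 0.006511449814106393
perfume_box 0.66 [153.5, 160.6] 10493 [ 0.49322427 -0.14964205 -0.24109449] 0.002556183478970673
flacon_mid 0.74 [17.4, 354.1] 2384 [ 0.66809752  0.00085335 -0.18305483] 0.005930191274462272
```

View pics/w1.png

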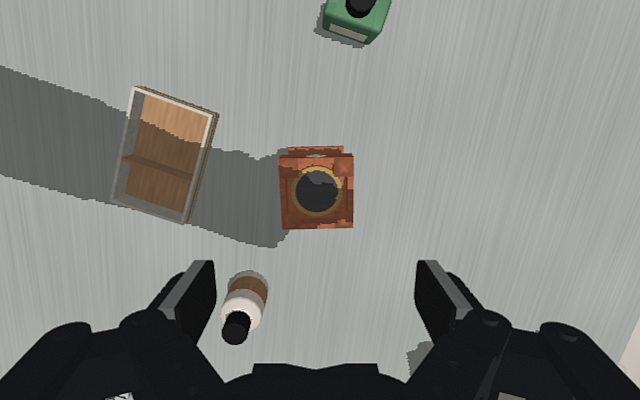

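move_arm(
  motion=[
    {"x": -0.2,"y": 0.1,"z": 3,"yaw": -1.1},
    {"x": -0.2,"y": 0.1,"z": 6,"yaw": -1.1},
    {"x": -0.2,"y": 0.1,"z": 9,"yaw": -1.1},
    {"x": -0.2,"y": 0.1,"z": 12,"yaw": -1.1},
    {"x": -0.2,"y": 0.1,"z": 14.5,"yaw": -1.1},
    {"x": -0.2,"y": 0.1,"z": 16,"yaw": -1.1},
    {"x": -0.2,"y": 0.1,"z": 16.8,"yaw": -1.1},
    {"x": -0.2,"y": 0.1,"z": 16.8,"yaw": -1.1},
  ],
)

```text
clock: 5.38
eef_pos: [0.6518, -0.1503, 0.0523]
tool_rot: [0.66, 0.751, -0.0, -0.0]
ft_force: [-0.0, 0.9, 0.3]
grip_width: 0.0851
grasp_force: 0.0
```

move_arm(
  motion=[
    {"z": 0},
    {"z": 0},
    {"z": 0},
    {"z": 0},
    {"z": 0},
    {"z": 0},
  ],
  gripper=-1,
)

```text
invalid input at $.motion[0]: expected keys x, y, z, yaw
```

```bash
python3 - <<'E'
from h import *
x,y=ins(IB,-.013)
o=bot.get_obs();p=o['eef_pos']
go((p[0],p[1],p[2]+.13,.13),(x,y,p[2]+.13,IB[2]),(x,y,p[2]+.004,IB[2]))
E
```

```text
clock 5.38 pos [ 0.6518 -0.1503  0.0523] psi 0.129 grip 0.0851 j6 1.22
  -> [ 0.652 -0.15   0.182  0.13 ] cm [  0.  -0. -13.] yaw -0.1
  -> [0.485 0.146 0.182 0.082] cm [ 31.52 -12.78 -13.  ] yaw 2.7
  -> [0.485 0.146 0.056 0.082] cm [ 31.52 -12.78  -0.4 ] yaw 2.7
```

move_arm(
  motion=[
    {"x": 0,"y": 0,"z": 0,"yaw": 0},
    {"x": 0,"y": 0,"z": 0,"yaw": 0},
    {"x": 0,"y": 0,"z": 0,"yaw": 0},
    {"x": 0,"y": 0,"z": 0,"yaw": 0},
    {"x": 0,"y": 0,"z": 0,"yaw": 0},
    {"x": 0,"y": 0,"z": 0,"yaw": 0},
    {"x": 0,"y": 0,"z": 0,"yaw": 0},
  ],
  gripper=-1,
)

```text
clock: 6.25
eef_pos: [0.6526, -0.1506, 0.0538]
tool_rot: [0.66, 0.751, 0.001, 0.001]
ft_force: [-1.0, 0.3, 6.1]
grip_width: 0.0612
grasp_force: 66.6
```

move_arm(
  motion=[
    {"x": 0,"y": 0,"z": -1,"yaw": 0},
    {"x": 0,"y": 0,"z": -3,"yaw": 0},
    {"x": 0,"y": 0,"z": -6,"yaw": 0},
    {"x": 0,"y": 0,"z": -9,"yaw": 0},
    {"x": 0,"y": 0,"z": -12,"yaw": 0},
    {"x": 1,"y": -0.4,"z": -13,"yaw": 0.2},
    {"x": 4,"y": -1.6,"z": -13,"yaw": 0.4},
    {"x": 8,"y": -3.2,"z": -13,"yaw": 0.8},
    {"x": 12,"y": -4.9,"z": -13,"yaw": 1.2},
    {"x": 16,"y": -6.5,"z": -13,"yaw": 1.6},
    {"x": 20,"y": -8.1,"z": -13,"yaw": 2},
    {"x": 24,"y": -9.7,"z": -13,"yaw": 2.4},
    {"x": 28,"y": -11.3,"z": -13,"yaw": 2.7},
    {"x": 30.5,"y": -12.4,"z": -13,"yaw": 2.7},
    {"x": 31.5,"y": -12.8,"z": -13,"yaw": 2.7},
    {"x": 31.5,"y": -12.8,"z": -13,"yaw": 2.7},
    {"x": 31.5,"y": -12.8,"z": -13,"yaw": 2.7},
  ],
)

```text
clock: 8.38
eef_pos: [0.4848, 0.1449, 0.1821]
tool_rot: [0.678, 0.735, -0.0, 0.0]
ft_force: [1.2, -0.5, -2.7]
grip_width: 0.0613
grasp_force: 65.9
```

```bash
python3 - <<'E'
from h import *
x,y=ins(IB,-.013)
go((x,y,.0565,IB[2]))
w=look('wrist',['burner_mid','incense_box'])
cv2.imwrite('pics/w2.png',bot.camera('wrist'))
print({n:(k[2],k[3]) for n,k in w.items()})
k=w.get('burner_mid')
if k:
  for z in(.125,.13): print(z,*fit('burner_mid',[(k[0],k[1])],(x,y,IB[2]),z))
k=w.get('incense_box')
if k: print(*fit('incense_box',[(k[0],k[1])],IB))
E
```

```text
clock 8.38 pos [0.4848 0.1449 0.1821] psi 0.08 grip 0.0613 j6 1.78
  -> [0.485 0.146 0.056 0.082] cm [ 1.100e-01 -1.000e-02  1.256e+01] yaw -0.1
{'burner_mid': (0.83, [275.6, 314.4]), 'incense_box': (0.81, [101.7, 318.2])}
0.125 [0.48506453 0.14468086 0.08691295] 0.04648604940823528
0.13 [0.48497341 0.14594801 0.0954195 ] 0.11994230529014985
[0.47751219 0.26774503 0.07469835] 0.1916982968742028
```

View pics/w2.png

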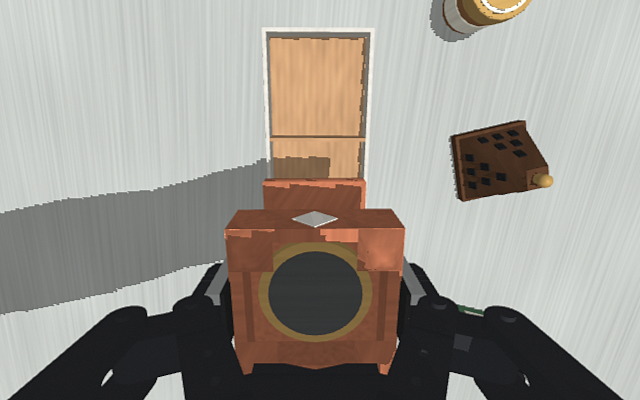

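move_arm(
  motion=[
    {"x": 0.1,"y": 0,"z": 2,"yaw": 0},
    {"x": 0.1,"y": 0,"z": 4.5,"yaw": 0},
    {"x": 0.1,"y": 0,"z": 7,"yaw": 0},
    {"x": 0.1,"y": 0,"z": 9,"yaw": 0},
    {"x": 0.1,"y": 0,"z": 10.5,"yaw": 0},
    {"x": 0.1,"y": 0,"z": 11.5,"yaw": 0},
    {"x": 0.1,"y": 0,"z": 12,"yaw": 0},
    {"x": 0.1,"y": 0,"z": 12.2,"yaw": 0},
    {"x": 0.1,"y": 0,"z": 12.3,"yaw": 0},
    {"x": 0.1,"y": 0,"z": 12.4,"yaw": 0},
    {"x": 0.1,"y": 0,"z": 12.4,"yaw": 0},
  ],
)

```text
clock: 9.95
eef_pos: [0.4845, 0.1468, 0.0585]
tool_rot: [0.678, 0.735, 0.0, 0.0]
ft_force: [0.1, -0.5, -2.5]
grip_width: 0.0611
grasp_force: 65.9
```

move_arm(
  motion=[
    {"x": 0,"y": 0,"z": 0.1,"yaw": 0},
    {"x": 0,"y": 0,"z": 0.1,"yaw": 0},
    {"x": 0,"y": 0,"z": 0.2,"yaw": 0},
    {"x": 0,"y": 0,"z": 0.2,"yaw": 0},
  ],
)

```text
clock: 10.45
eef_pos: [0.4845, 0.1467, 0.0569]
tool_rot: [0.678, 0.735, 0.0, 0.0]
ft_force: [-2.8, -0.7, 2.9]
grip_width: 0.0612
grasp_force: 66.3
```

move_arm(
  motion=[
    {"x": 0,"y": 0,"z": 0,"yaw": 0},
    {"x": 0,"y": 0,"z": 0,"yaw": 0},
    {"x": 0,"y": 0,"z": 0,"yaw": 0},
    {"x": 0,"y": 0,"z": 0,"yaw": 0},
    {"x": 0,"y": 0,"z": 0,"yaw": 0},
    {"x": 0,"y": 0,"z": -2,"yaw": 0},
    {"x": 0,"y": 0,"z": -5,"yaw": 0},
    {"x": 0,"y": 0,"z": -9,"yaw": 0},
    {"x": 0,"y": 0,"z": -13,"yaw": 0},
    {"x": 0,"y": 0,"z": -15,"yaw": 0},
    {"x": 0,"y": 0,"z": -15,"yaw": 0},
  ],
  gripper=1,
)

```text
clock: 11.82
eef_pos: [0.4856, 0.147, 0.208]
tool_rot: [0.678, 0.735, 0.002, 0.001]
ft_force: [-0.5, 0.1, -0.4]
grip_width: 0.0856
grasp_force: 0.0
```

```bash
python3 - <<'E'
from h import *
cv2.imwrite('pics/w3.png',bot.camera('wrist')); t=look('top',['big_jar_mid','incense_box','burner_mid'])
for n,p in (('incense_box',IB),('burner_mid',(.485,.146,.08))):
  if n in t: print(n,*fit(n,[t[n][:2]],p,.003 if 'bur' in n else 0))
go((.4511,.3952,.2,.082))
E
```

```text
incense_box [0.49312797 0.06244203 0.09206661] 1.5344331506518136
burner_mid [0.47991177 0.13488974 0.47115107] 0.6277371404354224
clock 12.07 pos [0.4835 0.1464 0.2048] psi 0.081 grip 0.0851 j6 1.78
  -> [0.451 0.395 0.2   0.082] cm [25.06 -1.21  0.47] yaw -0.0
```

View pics/w3.png

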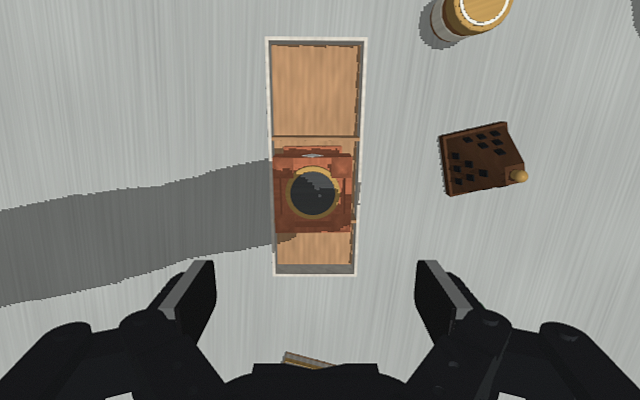

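The burner stands upright around (313,195), centred in the middle compartment, and the box has not moved. Next is the big jar.

move_arm(
  motion=[
    {"x": 3,"y": -0.1,"z": 0,"yaw": 0},
    {"x": 8,"y": -0.4,"z": 0.1,"yaw": 0},
    {"x": 13,"y": -0.6,"z": 0.2,"yaw": 0},
    {"x": 18,"y": -0.9,"z": 0.3,"yaw": 0},
    {"x": 22,"y": -1.1,"z": 0.4,"yaw": 0},
    {"x": 24.5,"y": -1.2,"z": 0.5,"yaw": 0},
    {"x": 25.1,"y": -1.2,"z": 0.5,"yaw": 0},
    {"x": 25.1,"y": -1.2,"z": 0.5,"yaw": 0},
    {"x": 25.1,"y": -1.2,"z": 0.5,"yaw": 0},
  ],
)

```text
clock: 13.2
eef_pos: [0.4523, 0.3947, 0.2012]
tool_rot: [0.678, 0.735, -0.0, 0.0]
ft_force: [0.9, 0.6, -0.6]
grip_width: 0.0853
grasp_force: 0.0
```

```bash
python3 - <<'E'
from h import *
w=look('wrist',['big_jar_mid','small_jar_mid'])
p={'big_jar_mid':(.451,.395,0),'small_jar_mid':(.599,.305,0)}
for n,k in w.items():
    print(n,k[2],k[3],int(k[0].sum()),*fit(n,[k[:2]],p[n]))
go((.4515,.395,.040,.082))
E
```

```text
big_jar_mid 0.61 [192.2, 313.1] 5041 [0.45264314 0.39300141 0.07088054] 0.015127050010791013
small_jar_mid 0.74 [270.0, 460.0] 1289 [0.60072688 0.30742657 0.37502296] 1.236886428261251
clock 13.35 pos [0.4525 0.3949 0.2016] psi 0.08 grip 0.0854 j6 2.21
  -> [0.452 0.395 0.04  0.082] cm [ 1.000e-02 -1.000e-01  1.616e+01] yaw -0.1
```

move_arm(
  motion=[
    {"x": -0.1,"y": 0,"z": 3,"yaw": 0},
    {"x": -0.1,"y": 0,"z": 6,"yaw": 0},
    {"x": -0.1,"y": 0,"z": 9,"yaw": 0},
    {"x": -0.1,"y": 0,"z": 12,"yaw": 0},
    {"x": -0.1,"y": 0,"z": 14.5,"yaw": 0},
    {"x": -0.1,"y": 0,"z": 15.8,"yaw": 0},
    {"x": -0.1,"y": 0,"z": 16.2,"yaw": 0},
    {"x": -0.1,"y": 0,"z": 16.2,"yaw": 0},
  ],
)

```text
clock: 14.35
eef_pos: [0.4526, 0.3951, 0.04]
tool_rot: [0.678, 0.735, 0.001, 0.0]
ft_force: [0.5, 0.0, 0.3]
grip_width: 0.0854
grasp_force: 0.0
```

move_arm(
  motion=[
    {"x": 0,"y": 0,"z": 0,"yaw": 0},
    {"x": 0,"y": 0,"z": 0,"yaw": 0},
    {"x": 0,"y": 0,"z": 0,"yaw": 0},
    {"x": 0,"y": 0,"z": 0,"yaw": 0},
    {"x": 0,"y": 0,"z": 0,"yaw": 0},
    {"x": 0,"y": 0,"z": 0,"yaw": 0},
    {"x": 0,"y": 0,"z": 0,"yaw": 0},
  ],
  gripper=-1,
)

```text
clock: 15.22
eef_pos: [0.4528, 0.3957, 0.0408]
tool_rot: [0.678, 0.735, 0.001, 0.0]
ft_force: [-1.5, 0.5, 5.9]
grip_width: 0.0625
grasp_force: 65.9
```

```bash
python3 - <<'E'
from h import *
x,y=ins(IB,.073)
go((x,y,.13,IB[2]))
E
```

```text
clock 15.22 pos [0.4528 0.3957 0.0408] psi 0.081 grip 0.0625 j6 2.21
  -> [0.478 0.232 0.13  0.082] cm [-16.54   1.16  -8.94] yaw -0.0
```

move_arm(
  motion=[
    {"x": 0,"y": 0,"z": -1,"yaw": 0},
    {"x": 0,"y": 0,"z": -3,"yaw": 0},
    {"x": 0,"y": 0,"z": -6,"yaw": 0},
    {"x": 0,"y": 0,"z": -8,"yaw": 0},
    {"x": -1,"y": 0.1,"z": -9,"yaw": 0},
    {"x": -4,"y": 0.3,"z": -9,"yaw": 0},
    {"x": -8,"y": 0.6,"z": -9,"yaw": 0},
    {"x": -12,"y": 0.8,"z": -9,"yaw": 0},
    {"x": -15,"y": 1.1,"z": -9,"yaw": 0},
    {"x": -16.5,"y": 1.2,"z": -9,"yaw": 0},
    {"x": -16.5,"y": 1.2,"z": -9,"yaw": 0},
    {"x": -16.5,"y": 1.2,"z": -9,"yaw": 0},
  ],
)

```text
clock: 16.73
eef_pos: [0.4774, 0.2322, 0.1292]
tool_rot: [0.677, 0.736, 0.0, -0.0]
ft_force: [0.2, 0.3, -2.2]
grip_width: 0.0629
grasp_force: 66.1
```

```bash
python3 - <<'E'
from h import *
x,y=ins(IB,.073)
go((x,y,.0445,IB[2]))
E
```

```text
clock 16.73 pos [0.4774 0.2322 0.1292] psi 0.082 grip 0.0629 j6 1.94
  -> [0.478 0.232 0.044 0.082] cm [-0.06  0.02  8.47] yaw 0.0
```

move_arm(
  motion=[
    {"x": 0,"y": 0,"z": 2,"yaw": 0},
    {"x": 0,"y": 0,"z": 4,"yaw": 0},
    {"x": 0,"y": 0,"z": 6,"yaw": 0},
    {"x": 0,"y": 0,"z": 7.2,"yaw": 0},
    {"x": 0,"y": 0,"z": 8,"yaw": 0},
    {"x": 0,"y": 0,"z": 8.2,"yaw": 0},
    {"x": 0,"y": 0,"z": 8.3,"yaw": 0},
    {"x": 0,"y": 0,"z": 8.4,"yaw": 0},
    {"x": 0,"y": 0,"z": 8.4,"yaw": 0},
  ],
)

```text
clock: 17.85
eef_pos: [0.4777, 0.2314, 0.0457]
tool_rot: [0.678, 0.735, 0.0, 0.0]
ft_force: [-0.4, -0.3, -2.4]
grip_width: 0.0626
grasp_force: 66.1
```

move_arm(
  motion=[
    {"x": 0,"y": 0,"z": 0.1,"yaw": 0},
    {"x": 0,"y": 0,"z": 0.1,"yaw": 0},
  ],
)

```text
clock: 18.1
eef_pos: [0.4775, 0.2313, 0.0443]
tool_rot: [0.678, 0.735, 0.0, 0.0]
ft_force: [0.1, 1.5, -2.6]
grip_width: 0.0627
grasp_force: 66.1
```

move_arm(
  motion=[
    {"x": 0,"y": 0,"z": 0.1,"yaw": 0},
    {"x": 0,"y": 0,"z": 0.1,"yaw": 0},
  ],
)

```text
clock: 18.35
eef_pos: [0.4776, 0.2314, 0.0439]
tool_rot: [0.678, 0.735, 0.0, 0.0]
ft_force: [-2.7, -0.5, 4.4]
grip_width: 0.0626
grasp_force: 66.5
```

move_arm(
  motion=[
    {"x": 0,"y": 0,"z": 0,"yaw": 0},
    {"x": 0,"y": 0,"z": 0,"yaw": 0},
    {"x": 0,"y": 0,"z": 0,"yaw": 0},
    {"x": 0,"y": 0,"z": 0,"yaw": 0},
    {"x": 0,"y": 0,"z": 0,"yaw": 0},
    {"x": 0,"y": 0,"z": -2,"yaw": 0},
    {"x": 0,"y": 0,"z": -5,"yaw": 0},
    {"x": 0,"y": 0,"z": -9,"yaw": 0},
    {"x": 0,"y": 0,"z": -13,"yaw": 0},
    {"x": 0,"y": 0,"z": -16,"yaw": 0},
    {"x": 0,"y": 0,"z": -16,"yaw": 0},
  ],
  gripper=1,
)

```text
clock: 19.73
eef_pos: [0.4792, 0.2322, 0.2061]
tool_rot: [0.678, 0.735, 0.003, 0.001]
ft_force: [0.3, -0.5, -0.6]
grip_width: 0.0855
grasp_force: 0.0
```

```bash
python3 - <<'E'
from h import *
cv2.imwrite('pics/w4.png',bot.camera('wrist'))
go((.4637,-.3795,.2,.082))
E
```

```text
clock 19.77 pos [0.4781 0.2317 0.2041] psi 0.081 grip 0.0855 j6 1.94
  -> [ 0.464 -0.38   0.2    0.082] cm [-60.8   -6.4    0.34] yaw -0.0
```

View pics/w4.png

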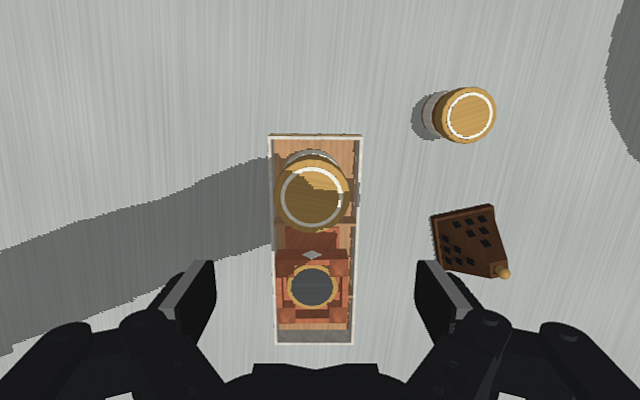

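The jar (312,195) stands upright in the wide compartment with the burner still in place beside it. Next is the charcoal roll.

move_arm(
  motion=[
    {"x": -3,"y": -0.3,"z": 0,"yaw": 0},
    {"x": -8,"y": -0.8,"z": 0,"yaw": 0},
    {"x": -13,"y": -1.4,"z": 0,"yaw": 0},
    {"x": -18,"y": -1.9,"z": 0,"yaw": 0},
    {"x": -23,"y": -2.4,"z": 0,"yaw": 0},
    {"x": -28,"y": -2.9,"z": 0,"yaw": 0},
    {"x": -33,"y": -3.5,"z": 0,"yaw": 0},
    {"x": -38,"y": -4,"z": 0,"yaw": 0},
    {"x": -43,"y": -4.5,"z": 0,"yaw": 0},
    {"x": -48,"y": -5.1,"z": 0.1,"yaw": 0},
    {"x": -53,"y": -5.6,"z": 0.2,"yaw": 0},
    {"x": -58,"y": -6.1,"z": 0.3,"yaw": 0},
    {"x": -60.2,"y": -6.3,"z": 0.3,"yaw": 0},
    {"x": -60.8,"y": -6.4,"z": 0.3,"yaw": 0},
    {"x": -60.8,"y": -6.4,"z": 0.3,"yaw": 0},
    {"x": -60.8,"y": -6.4,"z": 0.3,"yaw": 0},
  ],
)

```text
clock: 21.78
eef_pos: [0.4631, -0.3785, 0.2]
tool_rot: [0.677, 0.736, 0.0, -0.001]
ft_force: [0.4, 0.9, 0.3]
grip_width: 0.0855
grasp_force: 0.0
```

```bash
python3 - <<'E'
from h import *
w=look('wrist',['charcoal_mid'])
for n,k in w.items():
    print(n,k[2],k[3],int(k[0].sum()),*fit(n,[k[:2]],(.464,-.379,0)))
go((.464,-.3795,.035,.082))
E
```

```text
charcoal_mid 0.93 [188.8, 316.8] 2427 [ 0.4664729 -0.3815213 -0.2386421] 0.01049033365982347
clock 21.88 pos [ 0.4634 -0.3787  0.2005] psi 0.083 grip 0.0856 j6 0.8
  -> [ 0.464 -0.38   0.035  0.082] cm [-0.09  0.06 16.55] yaw 0.0
```

move_arm(
  motion=[
    {"x": -0.2,"y": 0.1,"z": 3,"yaw": 0},
    {"x": -0.2,"y": 0.1,"z": 6,"yaw": 0},
    {"x": -0.2,"y": 0.1,"z": 9,"yaw": 0},
    {"x": -0.2,"y": 0.1,"z": 12,"yaw": 0},
    {"x": -0.2,"y": 0.1,"z": 14.5,"yaw": 0},
    {"x": -0.2,"y": 0.1,"z": 16,"yaw": 0},
    {"x": -0.2,"y": 0.1,"z": 16.5,"yaw": 0},
    {"x": -0.2,"y": 0.1,"z": 16.5,"yaw": 0},
  ],
)

```text
clock: 22.88
eef_pos: [0.4646, -0.3818, 0.0358]
tool_rot: [0.678, 0.735, 0.0, 0.0]
ft_force: [-0.4, 0.4, 0.1]
grip_width: 0.0855
grasp_force: 0.0
```

move_arm(
  motion=[
    {"x": 0,"y": 0,"z": 0,"yaw": 0},
    {"x": 0,"y": 0,"z": 0,"yaw": 0},
    {"x": 0,"y": 0,"z": 0,"yaw": 0},
    {"x": 0,"y": 0,"z": 0,"yaw": 0},
    {"x": 0,"y": 0,"z": 0,"yaw": 0},
    {"x": 0,"y": 0,"z": 0,"yaw": 0},
    {"x": 0,"y": 0,"z": 0,"yaw": 0},
    {"x": 0,"y": 0,"z": 0,"yaw": 0},
  ],
  gripper=-1,
)

```text
clock: 23.88
eef_pos: [0.4647, -0.3821, 0.0361]
tool_rot: [0.678, 0.735, 0.0, 0.001]
ft_force: [-0.4, 0.3, 5.9]
grip_width: 0.0368
grasp_force: 59.4
```

```bash
python3 - <<'E'
from h import *
x,y=ins(IB,-.0855);print(x,y)
go((x,y,.16,IB[2]))
E
```

```text
0.4906031456470985 0.07368728996771946
clock 23.88 pos [ 0.4647 -0.3821  0.0361] psi 0.081 grip 0.0368 j6 0.8
  -> [0.491 0.074 0.16  0.082] cm [ 45.2    6.3  -12.43] yaw -0.0
```

move_arm(
  motion=[
    {"x": 0,"y": 0,"z": -1,"yaw": 0},
    {"x": 0,"y": 0,"z": -3,"yaw": 0},
    {"x": 0,"y": 0,"z": -6,"yaw": 0},
    {"x": 0,"y": 0,"z": -9,"yaw": 0},
    {"x": 1,"y": 0.1,"z": -11.5,"yaw": 0},
    {"x": 4,"y": 0.6,"z": -12.4,"yaw": 0},
    {"x": 8,"y": 1.1,"z": -12.4,"yaw": 0},
    {"x": 12.5,"y": 1.7,"z": -12.4,"yaw": 0},
    {"x": 17,"y": 2.4,"z": -12.4,"yaw": 0},
    {"x": 21.5,"y": 3,"z": -12.4,"yaw": 0},
    {"x": 26,"y": 3.6,"z": -12.4,"yaw": 0},
    {"x": 30.5,"y": 4.2,"z": -12.4,"yaw": 0},
    {"x": 35,"y": 4.9,"z": -12.4,"yaw": 0},
    {"x": 39.5,"y": 5.5,"z": -12.4,"yaw": 0},
    {"x": 43,"y": 6,"z": -12.4,"yaw": 0},
    {"x": 44.7,"y": 6.2,"z": -12.4,"yaw": 0},
    {"x": 45.2,"y": 6.3,"z": -12.4,"yaw": 0},
    {"x": 45.2,"y": 6.3,"z": -12.4,"yaw": 0},
    {"x": 45.2,"y": 6.3,"z": -12.4,"yaw": 0},
  ],
)

```text
clock: 26.25
eef_pos: [0.4903, 0.0728, 0.1593]
tool_rot: [0.678, 0.735, -0.0, 0.0]
ft_force: [0.1, 0.4, -1.4]
grip_width: 0.037
grasp_force: 59.9
```

```bash
python3 - <<'E'
from h import *
x,y=ins(IB,-.0855)
w=look('wrist',['charcoal_mid'])
for n,k in w.items():
    print(n,k[2],k[3],int(k[0].sum()),*fit(n,[k[:2]],(x,y,0),.124))
go((x,y,.0395,IB[2]))
E
```

```text
charcoal_mid 0.76 [296.1, 315.1] 14874 [0.49022701 0.07672693 0.08068307] 0.09373220176523062
clock 26.35 pos [0.4903 0.0729 0.1593] psi 0.08 grip 0.0369 j6 1.64
  -> [0.491 0.074 0.04  0.082] cm [ 0.08  0.04 11.98] yaw -0.1
```

move_arm(
  motion=[
    {"x": 0,"y": 0,"z": 2,"yaw": 0},
    {"x": 0,"y": 0,"z": 4.5,"yaw": 0},
    {"x": 0,"y": 0,"z": 7,"yaw": 0},
    {"x": 0,"y": 0,"z": 9,"yaw": 0},
    {"x": 0,"y": 0,"z": 10.5,"yaw": 0},
    {"x": 0,"y": 0,"z": 11.3,"yaw": 0},
    {"x": 0,"y": 0,"z": 11.7,"yaw": 0},
    {"x": 0,"y": 0,"z": 11.8,"yaw": 0},
    {"x": 0,"y": 0,"z": 11.9,"yaw": 0},
    {"x": 0,"y": 0,"z": 11.9,"yaw": 0},
  ],
)

```text
clock: 27.6
eef_pos: [0.4906, 0.074, 0.0406]
tool_rot: [0.678, 0.735, 0.0, 0.0]
ft_force: [-0.9, -0.3, -2.2]
grip_width: 0.0367
grasp_force: 59.9
```

move_arm(
  motion=[
    {"x": 0,"y": 0,"z": 0.1,"yaw": 0},
    {"x": 0,"y": 0,"z": 0.1,"yaw": 0},
  ],
)

```text
clock: 27.85
eef_pos: [0.4903, 0.0739, 0.0393]
tool_rot: [0.678, 0.735, 0.0, 0.0]
ft_force: [-0.2, -0.6, -2.1]
grip_width: 0.0367
grasp_force: 59.9
```

move_arm(
  motion=[
    {"x": 0,"y": 0,"z": 0.1,"yaw": 0},
    {"x": 0,"y": 0,"z": 0.1,"yaw": 0},
  ],
)

```text
clock: 28.1
eef_pos: [0.4904, 0.074, 0.0391]
tool_rot: [0.678, 0.735, 0.0, 0.0]
ft_force: [-2.0, 0.0, 4.4]
grip_width: 0.0369
grasp_force: 60.8
```

move_arm(
  motion=[
    {"x": 0,"y": 0,"z": 0,"yaw": 0},
    {"x": 0,"y": 0,"z": 0,"yaw": 0},
    {"x": 0,"y": 0,"z": 0,"yaw": 0},
    {"x": 0,"y": 0,"z": 0,"yaw": 0},
    {"x": 0,"y": 0,"z": 0,"yaw": 0},
    {"x": 0,"y": 0,"z": 0,"yaw": 0},
    {"x": 0,"y": 0,"z": -2,"yaw": 0},
    {"x": 0,"y": 0,"z": -5,"yaw": 0},
    {"x": 0,"y": 0,"z": -9,"yaw": 0},
    {"x": 0,"y": 0,"z": -13,"yaw": 0},
    {"x": 0,"y": 0,"z": -17,"yaw": 0},
    {"x": 0,"y": 0,"z": -18,"yaw": 0},
    {"x": 0,"y": 0,"z": -18,"yaw": 0},
  ],
  gripper=1,
)

```text
clock: 29.72
eef_pos: [0.4905, 0.0739, 0.2183]
tool_rot: [0.678, 0.735, 0.0, 0.0]
ft_force: [0.8, -0.5, 0.5]
grip_width: 0.0856
grasp_force: 0.0
```

```bash
python3 - <<'E'
from h import *
cv2.imwrite('pics/w5.png',bot.camera('wrist'))
go((.667,.001,.2,-.19))
E
```

```text
clock 29.77 pos [0.4898 0.0738 0.2172] psi 0.081 grip 0.0856 j6 1.64
  -> [ 0.667  0.001  0.2   -0.19 ] cm [-8.7  17.07  1.7 ] yaw 15.5
```

View pics/w5.png

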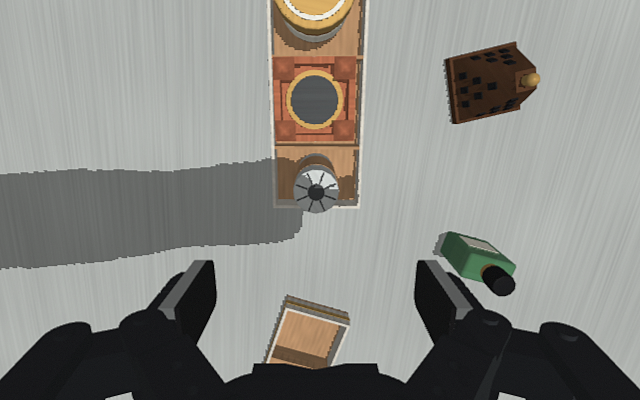

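The charcoal roll (316,190) stands upright in the narrow compartment, so the long box is complete. Next is the flacon.

move_arm(
  motion=[
    {"x": -2,"y": 4,"z": 0,"yaw": 3},
    {"x": -4,"y": 8,"z": 0.5,"yaw": 8},
    {"x": -6,"y": 12,"z": 1,"yaw": 13},
    {"x": -8,"y": 15.5,"z": 1.5,"yaw": 15.5},
    {"x": -8.7,"y": 17.1,"z": 1.7,"yaw": 15.5},
    {"x": -8.7,"y": 17.1,"z": 1.7,"yaw": 15.5},
    {"x": -8.7,"y": 17.1,"z": 1.7,"yaw": 15.5},
    {"x": -8.7,"y": 17.1,"z": 1.7,"yaw": 15.5},
  ],
)

```text
clock: 30.78
eef_pos: [0.667, 0.0016, 0.2014]
tool_rot: [0.771, 0.637, -0.0, -0.0]
ft_force: [-0.5, 0.1, -0.4]
grip_width: 0.0855
grasp_force: 0.0
```

```bash
python3 - <<'E'
from h import *
w=look('wrist',['flacon_mid'])
for n,k in w.items():
    print(n,k[2],k[3],int(k[0].sum()),*fit(n,[k[:2]],(.667,.001,-.19)))
go((.667,.001,.025,-.19))
E
```

```text
flacon_mid 0.78 [182.0, 314.3] 2508 [ 6.68451034e-01 -1.99166938e-04 -2.13772536e-01] 0.03167003422554674
clock 30.88 pos [0.6674 0.0015 0.2019] psi -0.189 grip 0.0855 j6 1.76
  -> [ 0.667  0.001  0.025 -0.19 ] cm [-0.06 -0.03 17.69] yaw 0.1
```

move_arm(
  motion=[
    {"x": -0.1,"y": 0,"z": 3,"yaw": 0.6},
    {"x": -0.1,"y": 0,"z": 6,"yaw": 0.6},
    {"x": -0.1,"y": 0,"z": 9,"yaw": 0.6},
    {"x": -0.1,"y": 0,"z": 12,"yaw": 0.6},
    {"x": -0.1,"y": 0,"z": 15,"yaw": 0.6},
    {"x": -0.1,"y": 0,"z": 16.8,"yaw": 0.6},
    {"x": -0.1,"y": 0,"z": 17.4,"yaw": 0.6},
    {"x": -0.1,"y": 0,"z": 17.4,"yaw": 0.6},
    {"x": -0.1,"y": 0,"z": 17.4,"yaw": 0.6},
  ],
)

```text
clock: 32.0
eef_pos: [0.6688, 0.0001, 0.0289]
tool_rot: [0.774, 0.633, 0.001, 0.001]
ft_force: [0.1, 0.3, -0.4]
grip_width: 0.0854
grasp_force: 0.0
```

move_arm(
  motion=[
    {"x": 0,"y": 0,"z": 0,"yaw": 0},
    {"x": 0,"y": 0,"z": 0,"yaw": 0},
    {"x": 0,"y": 0,"z": 0,"yaw": 0},
    {"x": 0,"y": 0,"z": 0,"yaw": 0},
    {"x": 0,"y": 0,"z": 0,"yaw": 0},
    {"x": 0,"y": 0,"z": 0,"yaw": 0},
    {"x": 0,"y": 0,"z": 0,"yaw": 0},
  ],
  gripper=-1,
)

```text
clock: 32.88
eef_pos: [0.6683, 0.0001, 0.0282]
tool_rot: [0.774, 0.633, 0.001, 0.001]
ft_force: [0.4, -0.3, 5.5]
grip_width: 0.0491
grasp_force: 63.4
```

```bash
python3 - <<'E'
from h import *
t=look('top',['perfume_box','incense_box'])
PBn=fit('perfume_box',[t['perfume_box'][:2]],PB);print(PBn)
x,y=ins(PB,-.0355);print(x,y)
go((x,y,.13,PB[2]))
E
```

```text
(array([ 1.25277931,  0.54610167, -1.0581858 ]), np.float64(0.8405385417849914))
0.4826413671123634 -0.18217323294085036
clock 33.02 pos [6.683e-01 1.000e-04 2.810e-02] psi -0.2 grip 0.0491 j6 1.77
  -> [ 0.483 -0.182  0.13  -0.229] cm [-21.54 -14.56 -10.21] yaw 1.7
```

move_arm(
  motion=[
    {"x": 0,"y": 0,"z": -1,"yaw": 0},
    {"x": 0,"y": 0,"z": -3,"yaw": 0},
    {"x": 0,"y": 0,"z": -6,"yaw": 0},
    {"x": 0,"y": 0,"z": -9,"yaw": 0},
    {"x": -1,"y": -0.7,"z": -10.2,"yaw": 0.2},
    {"x": -4,"y": -2.7,"z": -10.2,"yaw": 0.6},
    {"x": -8,"y": -5.4,"z": -10.2,"yaw": 1},
    {"x": -12,"y": -8.1,"z": -10.2,"yaw": 1.4},
    {"x": -16,"y": -10.8,"z": -10.2,"yaw": 1.7},
    {"x": -19,"y": -12.8,"z": -10.2,"yaw": 1.7},
    {"x": -21,"y": -14.2,"z": -10.2,"yaw": 1.7},
    {"x": -21.6,"y": -14.5,"z": -10.2,"yaw": 1.7},
    {"x": -21.6,"y": -14.5,"z": -10.2,"yaw": 1.7},
    {"x": -21.6,"y": -14.5,"z": -10.2,"yaw": 1.7},
  ],
)

```text
clock: 34.78
eef_pos: [0.4831, -0.1823, 0.1291]
tool_rot: [0.783, 0.622, 0.0, -0.0]
ft_force: [0.8, 0.2, -2.3]
grip_width: 0.0489
grasp_force: 62.8
```

```bash
python3 - <<'E'
from h import *
cv2.imwrite('pics/w6.png',bot.camera('wrist'))
go((.4832,-.1827,.032,-.23))
E
```

```text
clock 34.83 pos [ 0.4832 -0.1822  0.1291] psi -0.228 grip 0.049 j6 1.44
  -> [ 0.483 -0.183  0.032 -0.23 ] cm [-0.05  0.01  9.71] yaw 0.1
```

View pics/w6.png

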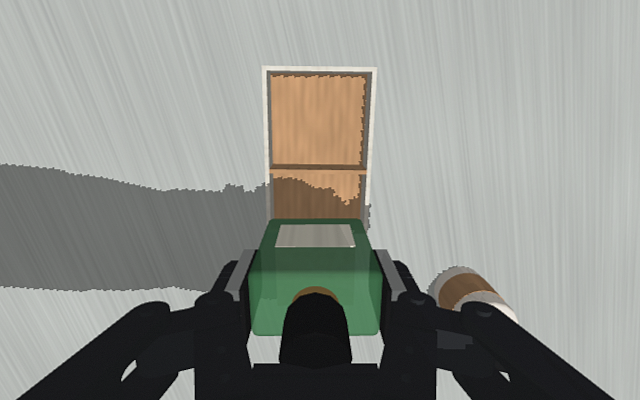

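The flacon is aligned with the box and sits over its narrow compartment; the spray bottle (465,290) is clear of the hand.

move_arm(
  motion=[
    {"x": 0,"y": 0,"z": 2,"yaw": 0},
    {"x": 0,"y": 0,"z": 4.5,"yaw": 0},
    {"x": 0,"y": 0,"z": 6.5,"yaw": 0},
    {"x": 0,"y": 0,"z": 8,"yaw": 0},
    {"x": 0,"y": 0,"z": 9,"yaw": 0},
    {"x": 0,"y": 0,"z": 9.4,"yaw": 0},
    {"x": 0,"y": 0,"z": 9.5,"yaw": 0},
    {"x": 0,"y": 0,"z": 9.6,"yaw": 0},
    {"x": 0,"y": 0,"z": 9.6,"yaw": 0},
  ],
)

```text
clock: 35.95
eef_pos: [0.483, -0.183, 0.0337]
tool_rot: [0.783, 0.622, 0.0, 0.0]
ft_force: [-0.1, -0.0, -2.0]
grip_width: 0.0491
grasp_force: 62.9
```

move_arm(
  motion=[
    {"x": 0,"y": 0,"z": 0.1,"yaw": 0},
    {"x": 0,"y": 0,"z": 0.1,"yaw": 0},
  ],
)

```text
clock: 36.2
eef_pos: [0.4827, -0.1828, 0.0324]
tool_rot: [0.783, 0.622, 0.0, 0.0]
ft_force: [-0.9, -0.4, -1.4]
grip_width: 0.0491
grasp_force: 62.9
```

move_arm(
  motion=[
    {"x": 0,"y": 0,"z": 0.1,"yaw": 0},
    {"x": 0,"y": 0,"z": 0.1,"yaw": 0},
  ],
)

```text
clock: 36.45
eef_pos: [0.4826, -0.1828, 0.0312]
tool_rot: [0.783, 0.622, -0.0, -0.0]
ft_force: [0.7, -0.3, -2.2]
grip_width: 0.0494
grasp_force: 62.9
```

move_arm(
  motion=[
    {"x": 0,"y": 0,"z": 0.1,"yaw": 0},
    {"x": 0,"y": 0,"z": 0.1,"yaw": 0},
  ],
)

```text
clock: 36.7
eef_pos: [0.4827, -0.1828, 0.0311]
tool_rot: [0.783, 0.622, 0.0, 0.0]
ft_force: [-2.3, 0.8, 5.0]
grip_width: 0.0492
grasp_force: 63.7
```

Contact. Release and lift.

move_arm(
  motion=[
    {"x": 0,"y": 0,"z": 0,"yaw": 0},
    {"x": 0,"y": 0,"z": 0,"yaw": 0},
    {"x": 0,"y": 0,"z": 0,"yaw": 0},
    {"x": 0,"y": 0,"z": 0,"yaw": 0},
    {"x": 0,"y": 0,"z": 0,"yaw": 0},
    {"x": 0,"y": 0,"z": 0,"yaw": 0},
    {"x": 0,"y": 0,"z": -2,"yaw": 0},
    {"x": 0,"y": 0,"z": -5,"yaw": 0},
    {"x": 0,"y": 0,"z": -9,"yaw": 0},
    {"x": 0,"y": 0,"z": -13,"yaw": 0},
    {"x": 0,"y": 0,"z": -17,"yaw": 0},
    {"x": 0,"y": 0,"z": -18,"yaw": 0},
    {"x": 0,"y": 0,"z": -18,"yaw": 0},
  ],
  gripper=1,
)

```text
clock: 38.33
eef_pos: [0.4828, -0.1829, 0.2104]
tool_rot: [0.783, 0.622, 0.0, 0.0]
ft_force: [-0.2, 0.1, -0.4]
grip_width: 0.0859
grasp_force: 0.0
```

```bash
python3 - <<'E'
from h import *
cv2.imwrite('pics/w7.png',bot.camera('wrist'))
go((.5995,.305,.2,-.229))
E
```

```text
clock 38.38 pos [ 0.4821 -0.1826  0.2092] psi -0.229 grip 0.0856 j6 1.44
  -> [ 0.6    0.305  0.2   -0.229] cm [50.15  0.34  0.93] yaw -0.0
```

View pics/w7.png

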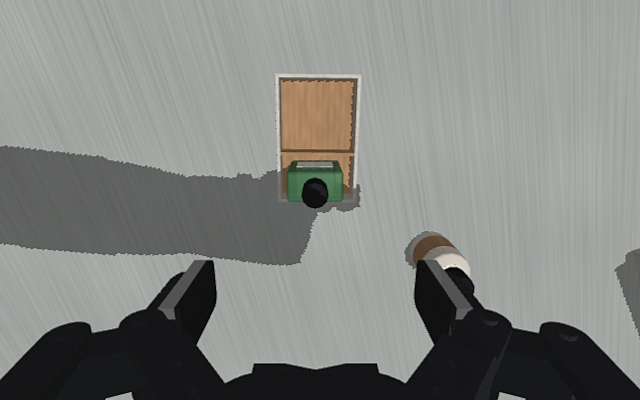

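The flacon (315,182) stands upright in the narrow compartment. Next is the small jar.

move_arm(
  motion=[
    {"x": 3,"y": 0,"z": 0,"yaw": 0},
    {"x": 8,"y": 0.1,"z": 0.1,"yaw": 0},
    {"x": 13,"y": 0.1,"z": 0.2,"yaw": 0},
    {"x": 18,"y": 0.1,"z": 0.3,"yaw": 0},
    {"x": 23,"y": 0.2,"z": 0.4,"yaw": 0},
    {"x": 28,"y": 0.2,"z": 0.5,"yaw": 0},
    {"x": 33,"y": 0.2,"z": 0.6,"yaw": 0},
    {"x": 38,"y": 0.3,"z": 0.7,"yaw": 0},
    {"x": 43,"y": 0.3,"z": 0.8,"yaw": 0},
    {"x": 48,"y": 0.3,"z": 0.9,"yaw": 0},
    {"x": 49.8,"y": 0.3,"z": 0.9,"yaw": 0},
    {"x": 50.1,"y": 0.3,"z": 0.9,"yaw": 0},
    {"x": 50.1,"y": 0.3,"z": 0.9,"yaw": 0},
    {"x": 50.1,"y": 0.3,"z": 0.9,"yaw": 0},
  ],
)

```text
clock: 40.12
eef_pos: [0.5994, 0.303, 0.2011]
tool_rot: [0.784, 0.621, -0.0, -0.0]
ft_force: [-0.0, -0.0, -0.2]
grip_width: 0.0852
grasp_force: 0.0
```

```bash
python3 - <<'E'
from h import *
w=look('wrist',['small_jar_mid'])
for n,k in w.items():
    print(n,k[2],k[3],int(k[0].sum()),*fit(n,[k[:2]],(.599,.305,0)))
go((.5998,.3045,.034,-.229))
E
```

```text
small_jar_mid 0.83 [184.9, 315.8] 2383 [ 0.600906    0.3032821  -0.25441528] 0.033486076912662394
clock 40.23 pos [0.5996 0.3032 0.2016] psi -0.231 grip 0.0857 j6 2.27
  -> [ 0.6    0.304  0.034 -0.229] cm [ 1.300e-01 -1.000e-02  1.676e+01] yaw -0.1
```

move_arm(
  motion=[
    {"x": 0.1,"y": 0,"z": 3,"yaw": 0},
    {"x": 0.1,"y": 0,"z": 6,"yaw": 0},
    {"x": 0.1,"y": 0,"z": 9,"yaw": 0},
    {"x": 0.1,"y": 0,"z": 12,"yaw": 0},
    {"x": 0.1,"y": 0,"z": 15,"yaw": 0},
    {"x": 0.1,"y": 0,"z": 16.3,"yaw": 0},
    {"x": 0.1,"y": 0,"z": 16.8,"yaw": 0},
    {"x": 0.1,"y": 0,"z": 16.8,"yaw": 0},
  ],
)

```text
clock: 41.22
eef_pos: [0.6003, 0.3055, 0.0342]
tool_rot: [0.783, 0.621, 0.001, 0.0]
ft_force: [1.2, -0.6, -0.6]
grip_width: 0.0851
grasp_force: 0.0
```

move_arm(
  motion=[
    {"x": 0,"y": 0,"z": 0,"yaw": 0},
    {"x": 0,"y": 0,"z": 0,"yaw": 0},
    {"x": 0,"y": 0,"z": 0,"yaw": 0},
    {"x": 0,"y": 0,"z": 0,"yaw": 0},
    {"x": 0,"y": 0,"z": 0,"yaw": 0},
    {"x": 0,"y": 0,"z": 0,"yaw": 0},
    {"x": 0,"y": 0,"z": 0,"yaw": 0},
  ],
  gripper=-1,
)

```text
clock: 42.1
eef_pos: [0.6005, 0.3057, 0.0346]
tool_rot: [0.783, 0.622, 0.001, 0.0]
ft_force: [-0.7, 0.4, 5.3]
grip_width: 0.0444
grasp_force: 61.0
```

```bash
python3 - <<'E'
from h import *
x,y=ins((.4914,-.1482,-.23),.0245);print(x,y)
go((x,y,.175,-.23))
E
```

```text
0.4969854493266121 -0.12434517332236832
clock 42.1 pos [0.6005 0.3057 0.0346] psi -0.229 grip 0.0444 j6 2.27
  -> [ 0.497 -0.124  0.175 -0.23 ] cm [-44.21  -0.28 -14.11] yaw 0.0
```

move_arm(
  motion=[
    {"x": 0,"y": 0,"z": -1,"yaw": 0},
    {"x": 0,"y": 0,"z": -3,"yaw": 0},
    {"x": 0,"y": 0,"z": -6,"yaw": 0},
    {"x": 0,"y": 0,"z": -9,"yaw": 0},
    {"x": 0,"y": 0,"z": -12,"yaw": 0},
    {"x": -1,"y": 0,"z": -14,"yaw": 0},
    {"x": -4,"y": 0,"z": -14.1,"yaw": 0},
    {"x": -8,"y": 0,"z": -14.1,"yaw": 0},
    {"x": -12.5,"y": -0.1,"z": -14.1,"yaw": 0},
    {"x": -17,"y": -0.1,"z": -14.1,"yaw": 0},
    {"x": -21.5,"y": -0.1,"z": -14.1,"yaw": 0},
    {"x": -26,"y": -0.2,"z": -14.1,"yaw": 0},
    {"x": -30.5,"y": -0.2,"z": -14.1,"yaw": 0},
    {"x": -35,"y": -0.2,"z": -14.1,"yaw": 0},
    {"x": -39.5,"y": -0.3,"z": -14.1,"yaw": 0},
    {"x": -42.5,"y": -0.3,"z": -14.1,"yaw": 0},
    {"x": -44,"y": -0.3,"z": -14.1,"yaw": 0},
    {"x": -44.2,"y": -0.3,"z": -14.1,"yaw": 0},
    {"x": -44.2,"y": -0.3,"z": -14.1,"yaw": 0},
    {"x": -44.2,"y": -0.3,"z": -14.1,"yaw": 0},
  ],
)

```text
clock: 44.6
eef_pos: [0.4965, -0.1234, 0.1742]
tool_rot: [0.783, 0.622, 0.0, -0.0]
ft_force: [0.2, 1.0, -0.7]
grip_width: 0.0443
grasp_force: 61.2
```

```bash
python3 - <<'E'
from h import *
cv2.imwrite('pics/w8.png',bot.camera('wrist'))
go((.497,-.1243,.038,-.23))
E
```

```text
clock 44.65 pos [ 0.4966 -0.1234  0.1743] psi -0.228 grip 0.0444 j6 1.55
  -> [ 0.497 -0.124  0.038 -0.23 ] cm [-0.08  0.06 13.63] yaw 0.1
```

View pics/w8.png

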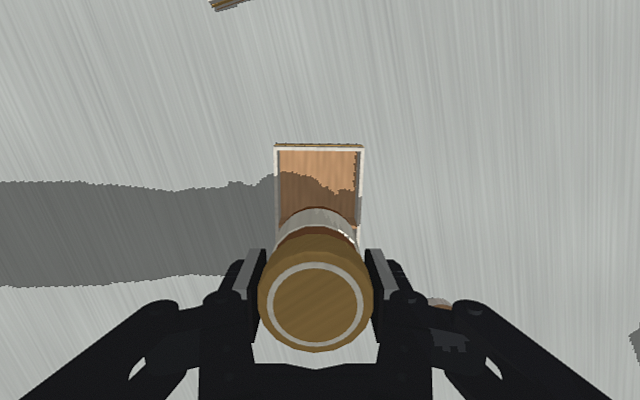

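The small jar is held upright over the wide compartment, well aligned. Lowering it now.

move_arm(
  motion=[
    {"x": 0,"y": 0,"z": 2,"yaw": 0},
    {"x": 0,"y": 0,"z": 4.5,"yaw": 0},
    {"x": 0,"y": 0,"z": 7,"yaw": 0},
    {"x": 0,"y": 0,"z": 9.5,"yaw": 0},
    {"x": 0,"y": 0,"z": 11.5,"yaw": 0},
    {"x": 0,"y": 0,"z": 12.8,"yaw": 0},
    {"x": 0,"y": 0,"z": 13.3,"yaw": 0},
    {"x": 0,"y": 0,"z": 13.4,"yaw": 0},
    {"x": 0,"y": 0,"z": 13.5,"yaw": 0},
    {"x": 0,"y": 0,"z": 13.5,"yaw": 0},
  ],
)

```text
clock: 45.9
eef_pos: [0.4967, -0.1246, 0.0399]
tool_rot: [0.783, 0.621, 0.0, 0.0]
ft_force: [-0.4, 0.1, -1.2]
grip_width: 0.0446
grasp_force: 61.2
```

move_arm(
  motion=[
    {"x": 0,"y": 0,"z": 0.1,"yaw": 0},
    {"x": 0,"y": 0,"z": 0.1,"yaw": 0},
  ],
)

```text
clock: 46.15
eef_pos: [0.4964, -0.1244, 0.0384]
tool_rot: [0.783, 0.622, 0.0, 0.0]
ft_force: [0.3, -0.4, -1.3]
grip_width: 0.044
grasp_force: 61.2
```

move_arm(
  motion=[
    {"x": 0,"y": 0,"z": 0.1,"yaw": 0},
    {"x": 0,"y": 0,"z": 0.1,"yaw": 0},
  ],
)

```text
clock: 46.4
eef_pos: [0.4964, -0.1245, 0.0376]
tool_rot: [0.783, 0.622, 0.0, 0.0]
ft_force: [-0.9, 0.7, 1.1]
grip_width: 0.0442
grasp_force: 61.6
```

Contact. Release and lift clear.

move_arm(
  motion=[
    {"x": 0,"y": 0,"z": 0,"yaw": 0},
    {"x": 0,"y": 0,"z": 0,"yaw": 0},
    {"x": 0,"y": 0,"z": 0,"yaw": 0},
    {"x": 0,"y": 0,"z": 0,"yaw": 0},
    {"x": 0,"y": 0,"z": 0,"yaw": 0},
    {"x": 0,"y": 0,"z": 0,"yaw": 0},
    {"x": 0,"y": 0,"z": -2,"yaw": 0},
    {"x": 0,"y": 0,"z": -5,"yaw": 0},
    {"x": 0,"y": 0,"z": -9,"yaw": 0},
    {"x": 0,"y": 0,"z": -13,"yaw": 0},
    {"x": 0,"y": 0,"z": -17,"yaw": 0},
    {"x": 0,"y": -4,"z": -19,"yaw": 0},
    {"x": 0,"y": -9,"z": -19,"yaw": 0},
    {"x": 0,"y": -13,"z": -19,"yaw": 0},
    {"x": 0,"y": -15,"z": -19,"yaw": 0},
    {"x": 0,"y": -15,"z": -19,"yaw": 0},
    {"x": 0,"y": -15,"z": -19,"yaw": 0},
  ],
  gripper=1,
)

```text
clock: 48.52
eef_pos: [0.3512, -0.0906, 0.2276]
tool_rot: [0.783, 0.622, 0.0, 0.001]
ft_force: [1.0, 0.2, -0.2]
grip_width: 0.0855
grasp_force: 0.0
```

```bash
python3 - <<'E'
from h import *
im=bot.camera('scene'); cv2.imwrite('pics/s9.png',cv2.resize(im[110:290,130:450],None,fx=2.4,fy=2.4,interpolation=cv2.INTER_CUBIC))
go()
E
```

```text
clock 48.58 pos [ 0.3513 -0.0905  0.2275] psi -0.229 grip 0.0851 j6 1.55
```

View pics/s9.png

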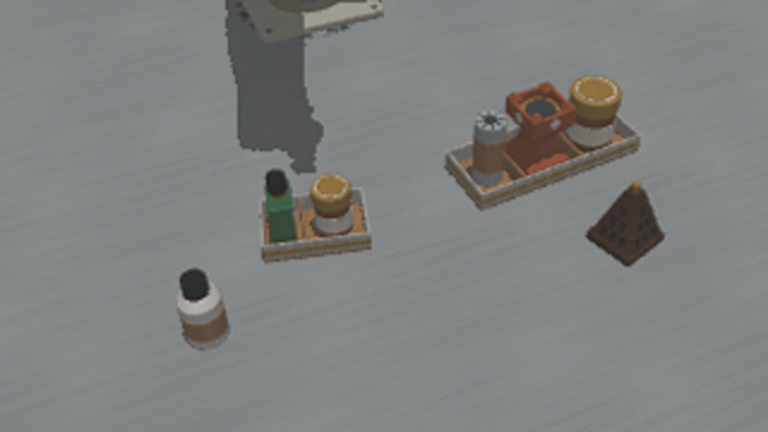

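All five pieces stand upright in their compartments: charcoal (490,148), burner (540,125), big jar (595,105), flacon (280,205) and small jar (332,203). The spray bottle (203,310) and pyramid (628,225) have not moved.

```bash
python3 -c "
from workcell import bot
print(bot.job_done())"
```

```text
the job is handed in; nothing more can be done
None
```

Both gift sets are made up and handed in at about 49 s of the 128 s allowed; the last picture shows all five pieces upright in their compartments and the pyramid burner and spray bottle where they were.

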